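# Swing out the prop leg of the tray stand

### The job

Two wooden drying stands of the same make stand by the dish rack. On the larger one, push the folding prop leg at its back out until it is fully open against its stop and leave it there, so that the big tray can be leaned on the stand without tipping it. Do not shove the stand out of its place or knock it over, and leave the smaller stand and its leg as they are.

Things in the scene. Friction and masses are not known exactly. Their poses are not given: they have to be found in the camera images.
- tray_stand: Larger wooden stand, loose, 1.6 to 2.5 kg. Origin: centre of its underside; z up, +x to its back (leg side), y along its board. Foot 110 (x) by 240 (y) by 20 mm high; in the middle of it an upright pale board 18 mm thick, 260 wide (y -130 to +130), top 150 above the table. The leg's vertical hinge is at x +21, y +15 mm. Shoved with some 10 N it slides. The space behind it is free for the swing.
- tray_leg (a joint): Angle (rad) of the larger stand's leg. 0: flat along the board, pointing to the stand's +y. It grows as the free end swings out to +x (clockwise from above): at a it points along (sin a, cos a) in the stand's x, y. Stop at 1.571, square to the board. Starts ajar, 0.2 to 0.55. Hinge friction about 0.1 N m (under 1 N at the free end), no spring: it stays where left.
- tray_leg_end (a point): Free end of the larger stand's leg, mid-thickness, 160 mm from the hinge, 110 mm above the table. The leg is a darker wooden panel 14 mm thick, centred on the hinge axis, top 148 mm above the table, underside 28 mm (outermost 40 mm: 4 mm). Folded, its end sticks out 45 mm past the edge of board and foot, with open space on both sides of it.
- saucer_leg_end (a point): Free end of the leg of the smaller stand, a bystander, loose: 115 mm from its hinge, 79 mm above the table. That stand has the same shape at 0.72 of the size (board 187 mm wide, top 108 mm above the table) and stands beside the larger one, to its left or right. Leave it as it is.

How it is judged:
At the end, for the whole second after the job is handed in: The larger stand's leg is open to within 10 degrees of its stop and at rest; the larger stand stands upright (within 5 degrees), at rest, within 30 mm of where it was; the end of the smaller stand's leg is within 30 mm of where it was (value of joint tray_leg above 1.39 rad and velocity of joint tray_leg between -0.1 and 0.1 rad/s and distance of each of tray_stand, saucer_leg_end from where it was at the start of the episode below 0.03 m and angle between tray_stand's own z axis and vertical below 0.09 rad and linear speed of tray_stand below 0.02 m/s); the robot touches nothing.
It fails at once if the larger stand is tipped by more than 20 degrees (angle between tray_stand's own z axis and vertical above 0.35 rad).
It fails at once if the end of the smaller stand's leg is moved by more than 30 mm (distance of saucer_leg_end from where it was at the start of the episode above 0.03 m).
It also fails if it takes over 35 s, if anything falls off the work surface, if the arm or the gripper's body presses on something with over 40 N, if the wrist force passes 120 N, or if a joint passes its speed limit or range.

### The arm

A 7-joint arm with a two-finger parallel gripper is mounted at the origin on the work surface. World frame = base frame: x ahead of the robot, y to its left, z up, the work surface at z = 0. Lengths are in m, angles in rad, forces in N, time in s.
With the tool pointing down it reaches from about 0.4 to 0.875 m from the base axis. Payload 6.5 kg.
Tool frame: the origin (TCP) lies at the very end of the fingers, on their centre line; the grasp point (between the pads) lies behind it (ctrl.grip_depth is the z of the grasp point in the tool frame, in m); z points along the fingers, x is the direction in which the jaws open and shut, and the axes are right-handed (so a half turn about z gives the same grasp; the last joint's range is limited). The gripper opens to 88 mm and grips with 3 to 60 N. Pads are 18 mm wide; open, the fingers measure 123 mm over their backs; the gripper's body (75 mm by 187 mm) begins 45 mm behind the grasp point.
Start: joints at [1.229, 0.536, -0.004, 1.538, 0.003, 1.067, -0.071], TCP at [0.177, -0.625, 0.239] pointing down, gripper open.
Joint ranges: [-2.7, 2.7], [-0.37, 2.16], [-1.27, 1.26], [0.24, 2.4], [-1.31, 4.45], [0.19, 1.91], [-2.76, 2.76]. Speed limits (rad/s): [2.39, 2.39, 3.14, 3.14, 3.14, 3.14, 3.14].

### API

Orientations are given as a 3x3 rotation matrix whose columns are the frame's x, y, z axes.
In Python, from station import ctrl, imaging, order gives the robot as it stands.
- The arm moves only by the shell command python3 -m jog 'ROWS' [FORCE]. ROWS is JSON, a list of rows, each a list of 3 entries, a list of its own where there are three numbers: the shift along the tool's x, y, z in m, then the turn about the tool's z in rad, then the finger opening in m, from 0 to 0.0881. In form: [[[dx, dy, dz], roll, fingers], ...]. A call has 1 to 12 rows; each row shifts and turns the pose as measured when the row begins, along the tool's axes as they then stand; what a row does not reach is not made up. A row lasts 1/12 s, in which the tool goes at most 41.7 mm and 7.16 degrees, less where a joint would pass 70% of its speed; a pose out of reach is approached as far as the arm can. A call is refused whole if a number of a shift passes 0.0417 or a number of a turn 0.125, either way. A call with a gripper value outside its range is refused whole. The fingers move at their own pace and stop on an object; FORCE is the grip in N (left out, the last holds). Time passes only in rows, so rows that do not move let the fingers close. It gives the time, the measured TCP pose, the force and the opening at its end, in the units of the state.
- ctrl.sense(): the state, without advancing time (a new reading comes with each control period).
- imaging.capture(name): name is "side" or "top" or "wrist"; returns a dict with "img" (420x560x3 uint8, red, green, blue), "fx", "fy", "cx", "cy" (pixels), "pose" (4x4, takes a point from camera to world coordinates). Camera axes: x right, y down, z forward; pixel columns grow to the right and rows downward; lengths in m; the calibration is good to about 2 mm. A picture is of the moment at which its call begins. There is no depth.
- order.job_done(): hands the job in, once; it reports no verdict.
The state is a dict: "time_s": time; "qpos": joint angles; "joint_velocities": joint speeds; "effort": joint torques, N m; "ee_pos": TCP position; "tool_rot": TCP orientation; "force": force on the tool from outside, world axes, zero at the start; "torque": the same for the moment, N m; "width": opening from 0.0 (shut) to 1.0 (fully open).
Only numpy, scipy, OpenCV 4.12 (cv2) and the standard library are available. Lean on these libraries where they do the work, as an engineer would, in place of code of your own. Each camera call takes 0.05 s, during which the arm holds its last target.

## Working session

There is one attempt and no reset: what is moved stays moved. The work goes in short steps, Python scripts to look and compute and a shell command to move; the robot and the scene stay as the last step left them, time stands still between calls to the robot, and variables do not carry over. Pictures are saved under pics/ and viewed, and the job is handed in when it is done.

```bash
mkdir -p pics
python3 - <<'E'
from station import ctrl, imaging
import cv2,numpy as np
np.set_printoptions(precision=4,suppress=True)
s=ctrl.sense();print(s['time_s'],s['ee_pos'],s['tool_rot'],s['width'],ctrl.grip_depth)
for n in ('top','side'):
    c=imaging.capture(n);cv2.imwrite(f'pics/{n}0.png',c['img'][:,:,::-1]);print(n,c['fx'],c['fy'],c['cx'],c['cy'],c['pose'])
E
```

```text
0.0 [ 0.1768 -0.6248  0.2378] [[ 0.2724 -0.9622 -0.0006]
 [-0.9622 -0.2724  0.0017]
 [-0.0018  0.0001 -1.    ]] 0.9982583880213822 -0.0187
top 436.0943210169069 436.0943210169069 277.7727886953365 209.33709892412804 [[ 0.0209 -0.9959  0.088   0.4182]
 [-0.9992 -0.0239 -0.0332  0.0924]
 [ 0.0352 -0.0872 -0.9956  0.8653]
 [ 0.      0.      0.      1.    ]]
side 436.5678193927989 436.5678193927989 284.28243194835255 206.7789269727432 [[ 0.9204 -0.2271  0.3183  0.2386]
 [-0.391  -0.5298  0.7526 -0.5234]
 [-0.0023 -0.8171 -0.5765  0.57  ]
 [ 0.      0.      0.      1.    ]]
```

View pics/top0.png

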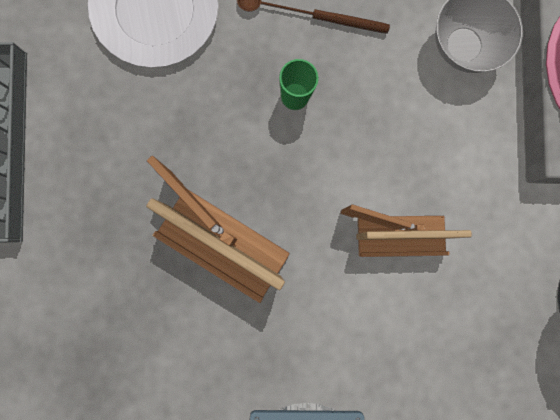

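View pics/side0.png

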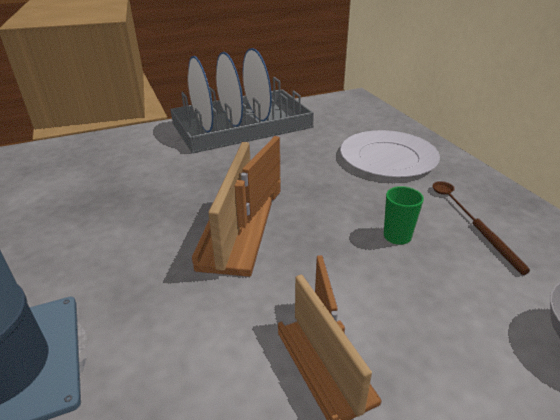

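The top view shows the larger stand at about px (218,243). Its board top runs (152,203)–(281,285), and the leg's top edge runs from the hinge at about (217,230) to the end at about (152,159). The smaller stand is at about (405,235). Next I'll measure these.

```bash
cat > h.py <<'E'
import numpy as np,cv2
np.set_printoptions(precision=4,suppress=True)
def ray(c,u,v,z):
    d=c['pose'][:3,:3]@np.array([(u-c['cx'])/c['fx'],(v-c['cy'])/c['fy'],1.]);o=c['pose'][:3,3]
    return o+d*(z-o[2])/d[2]
def proj(c,P):
    p=np.linalg.inv(c['pose'])@np.append(P,1);return c['fx']*p[0]/p[2]+c['cx'],c['fy']*p[1]/p[2]+c['cy']
def board(c,roi=(120,140,310,310)):
    im=c['img'];hsv=cv2.cvtColor(im,cv2.COLOR_RGB2HSV)
    x0,y0,x1,y1=roi
    m=cv2.inRange(hsv,(8,70,150),(25,140,255));k=np.zeros_like(m);k[y0:y1,x0:x1]=m[y0:y1,x0:x1]
    cs,_=cv2.findContours(k,cv2.RETR_EXTERNAL,cv2.CHAIN_APPROX_NONE)
    return max(cs,key=cv2.contourArea),k
E
python3 - <<'E'
from h import *
from station import imaging
c=imaging.capture('top');im=c['img']
for p in [(180,221),(250,265),(180,188),(240,240),(230,285),(152,203)]: print(p,cv2.cvtColor(im,cv2.COLOR_RGB2HSV)[p[1],p[0]])
ct,k=board(c);r=cv2.minAreaRect(ct);print(r)
x,y,w,h=110,130,200,190
crop=cv2.resize(im[y:y+h,x:x+w],None,fx=4,fy=4,interpolation=cv2.INTER_CUBIC)[:600]
cv2.imwrite('pics/crop0.png',crop[:600,:,::-1])
cv2.imwrite('pics/mask0.png',k)
bp=[ray(c,u,v,.15) for u,v in cv2.boxPoints(r)];print(np.array(bp))
E
```

```text
(180, 221) [ 17  85 175]
(250, 265) [ 16  84 185]
(180, 188) [ 13 124 158]
(240, 240) [ 13 115 166]
(230, 285) [20 16 93]
(152, 203) [ 17  87 176]
((234.05348205566406, 233.1653594970703), (114.00750732421875, 24.875173568725586), 32.2756462097168)
[[0.4712 0.2294 0.15  ]
 [0.5063 0.2092 0.15  ]
 [0.4101 0.0488 0.15  ]
 [0.3756 0.0698 0.15  ]]
```

View pics/crop0.png

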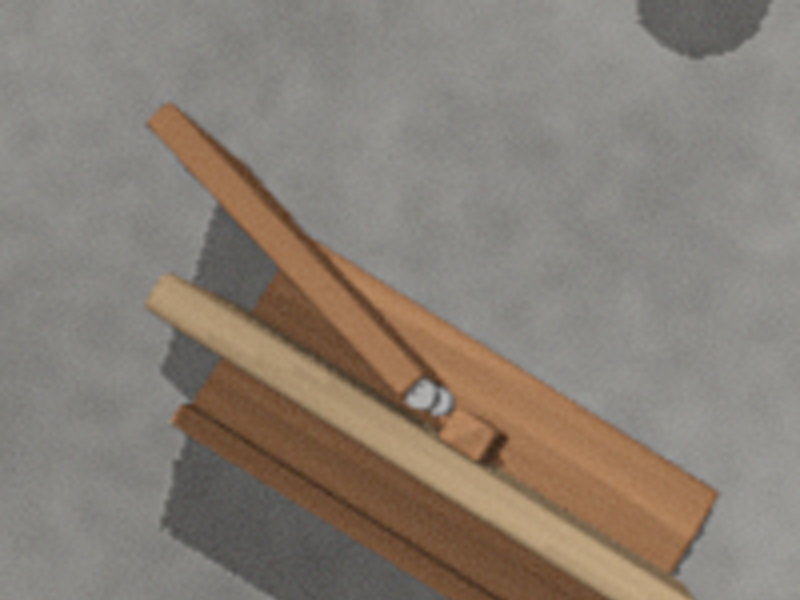

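View pics/mask0.png

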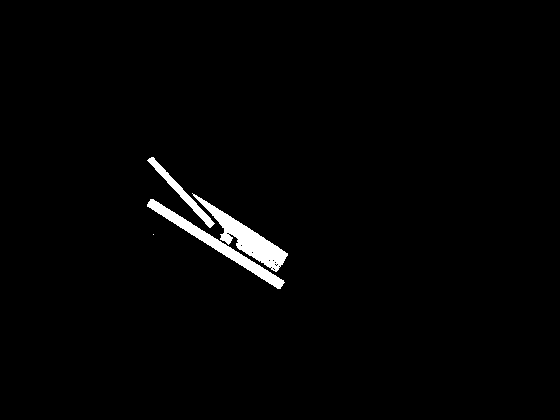

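```bash
sed -i 's/(25,140,255)/(25,105,255)/' h.py
python3 - <<'E'
from h import *
from station import imaging,ctrl
c=imaging.capture('top')
ct,k=board(c);r=cv2.minAreaRect(ct);print(r)
bp=np.array([ray(c,u,v,.15) for u,v in cv2.boxPoints(r)]);print(bp)
q=cv2.minAreaRect(np.float32(bp[:,:2]));print(q)
hsv=cv2.cvtColor(c['img'],cv2.COLOR_RGB2HSV)
m=cv2.inRange(hsv,(8,106,135),(25,170,255));m2=np.zeros_like(m);m2[150:232,140:216]=m[150:232,140:216]
m2[:, :]=np.where((np.arange(560)[None,:]<190)&(np.arange(420)[:,None]<200),m2,0)
cs,_=cv2.findContours(m2,cv2.RETR_EXTERNAL,cv2.CHAIN_APPROX_NONE);print(cv2.minAreaRect(max(cs,key=cv2.contourArea)))
a,b=bp[np.argmax(bp[:,1])],None
ctr=np.array(q[0])
# board y axis: toward left-up end
pts=np.array([ray(c,*p,.15)[:2] for p in [(151,203.5),(281.5,285)]])
ey=pts[0]-pts[1];print(np.linalg.norm(ey));ey/=np.linalg.norm(ey);ex=np.array([ey[1],-ey[0]])
print('ctr',ctr,'ey',ey,'ex',ex,'yaw of ex',np.arctan2(ex[1],ex[0]))
H=ctr+.021*ex+.015*ey;E=ray(c,150,158.2,.148)[:2];d=E-H
print('H',H,'E',E,np.linalg.norm(d),'angle',np.arctan2(d@ex,d@ey))
print('ends check',[proj(c,np.append(H+.16*(np.sin(t)*ex+np.cos(t)*ey),.11)) for t in (.4,1.57)])
E
```

```text
((215.10113525390625, 243.43821716308594), (157.7277069091797, 9.963979721069336), 32.0053825378418)
[[0.4819 0.2843 0.15  ]
 [0.496  0.2765 0.15  ]
 [0.3648 0.055  0.15  ]
 [0.3511 0.0633 0.15  ]]
((0.42347651720046997, 0.1698141098022461), (0.2574440538883209, 0.016126953065395355), 59.361083984375)
((168.7124481201172, 178.68849182128906), (57.371192932128906, 7.461081027984619), 47.290611267089844)
0.2508338363084521
ctr [0.4235 0.1698] ey [0.5092 0.8607] ex [ 0.8607 -0.5092] yaw of ex -0.5342215169434773
H [0.4492 0.172 ] E [0.5613 0.2814] 0.15663775255627727 angle 0.2637446764217329
ends check [(np.float64(164.28083816191003), np.float64(153.53389995812486)), (np.float64(265.6447493489896), np.float64(151.2596987435906))]
```

The larger stand's centre is at (0.423, 0.170), its hinge at (0.449, 0.172) and its leg at about 0.26 rad. My plan is to shut the fingers, swing over high, come down behind the leg's overhanging end, then sweep the arc.

```bash
python3 -m jog '[[[0,-0.04,0],-0.064,0],[[0,-0.04,0],-0.064,0],[[0,-0.04,0],-0.064,0],[[0,-0.04,0],-0.064,0],[[0,-0.04,0],-0.064,0],[[0,-0.04,0],-0.064,0],[[0,-0.04,0],-0.064,0],[[0,-0.04,0],-0.064,0],[[0,-0.04,0],-0.064,0],[[0,-0.04,0],-0.064,0],[[0,-0.04,0],-0.064,0],[[0,-0.04,0],-0.064,0]]'
```

```text
time_s: 1.2
ee_pos: [0.5572, -0.3482, 0.2321]
tool_rot: [[0.87, -0.494, -0.009], [-0.494, -0.87, -0.003], [-0.006, 0.007, -1.0]]
force: [-0.1, -0.2, -0.4]
width: 0.116
```

```bash
python3 -m jog '[[[0,-0.04,0],-0.07,0],[[0,-0.04,0],-0.07,0],[[0,-0.04,0],-0.07,0],[[0,-0.04,0],-0.07,0],[[0,-0.04,0],-0.07,0],[[0,-0.04,0],-0.07,0],[[0,-0.04,0],-0.07,0],[[0,-0.04,0],-0.07,0],[[0,-0.04,0],-0.07,0],[[0,-0.04,0],-0.07,0],[[0,-0.04,0],-0.07,0],[[0,-0.04,0],-0.07,0]]'
cat > tgt.py <<'E'
from h import *
from station import ctrl
import sys
# args: leg angle, radial station, offset behind leg centreline -> shift in tool axes, roll to align tool x with leg
a,r,off,z=map(float,sys.argv[1:5])
H=np.array([.4492,.172]);ey=np.array([.5096,.8604]);ex=np.array([ey[1],-ey[0]])
d=np.sin(a)*ex+np.cos(a)*ey;n=np.cos(a)*ex-np.sin(a)*ey
T=np.append(H+r*d-off*n,z)
s=ctrl.sense();R=np.array(s['tool_rot']);p=np.array(s['ee_pos'])
az=np.arctan2(R[1,0],R[0,0]);azd=np.arctan2(d[1],d[0])
print('t',s['time_s'],'at',p,'target',T,'tool shift',R.T@(T-p),'roll',-(azd-az),'w',s['width'],'F',s['force'])
q=p[:2]-H;print('tool polar: angle',np.arctan2(q@ex,q@ey),'r along leg',q@d,'behind',-q@n)
E
python3 tgt.py .264 .142 .035 .105
```

```text
time_s: 2.2
ee_pos: [0.6141, 0.1328, 0.2276]
tool_rot: [[0.934, 0.356, -0.007], [0.356, -0.934, -0.003], [-0.008, 0.0, -1.0]]
force: [0.1, 0.6, 0.8]
width: 0.005
t 2.2 at [0.6141 0.1328 0.2276] target [0.5265 0.2961 0.105 ] tool shift [-0.0227 -0.1838  0.1227] roll -0.40801645679654946 w 0.004885489829948197 F [0.1203 0.5748 0.8073]
tool polar: angle 1.2695057210672598 r along leg 0.09080810475771466 behind -0.1431527101077515
```

```bash
python3 -m jog '[[[-0.012,-0.036,0],-0.085,0],[[-0.012,-0.036,0],-0.085,0],[[-0.012,-0.036,0],-0.085,0],[[-0.012,-0.036,0],-0.085,0],[[-0.012,-0.036,0],-0.085,0],[[0,0,0],0,0]]'; python3 tgt.py .264 .142 .035 .105
```

```text
time_s: 2.7
ee_pos: [0.459, 0.2712, 0.2282]
tool_rot: [[0.676, 0.737, -0.008], [0.737, -0.676, 0.004], [-0.003, -0.009, -1.0]]
force: [0.6, 0.9, -0.2]
width: 0.005
t 2.7 at [0.459  0.2712 0.2282] target [0.5265 0.2961 0.105 ] tool shift [0.0644 0.0339 0.1227] roll 0.05649619397855088 w 0.005002186613691014 F [ 0.633   0.9382 -0.2403]
tool polar: angle -0.43607843865762097 r along leg 0.07623329873170406 behind 0.06422064429131821
```

```bash
python3 -m jog '[[[0.032,0.017,0],0.028,0],[[0.032,0.017,0],0.028,0],[[0,0,0],0,0]]'; python3 tgt.py .264 .142 .035 .105
python3 - <<'E'
from h import *
from station import imaging
for n in ('top','wrist'):
    cv2.imwrite(f'pics/{n}1.png',imaging.capture(n)['img'][:,:,::-1])
E
```

```text
time_s: 2.95
ee_pos: [0.5245, 0.2958, 0.227]
tool_rot: [[0.712, 0.702, -0.011], [0.702, -0.712, -0.001], [-0.008, -0.007, -1.0]]
force: [-1.0, -1.1, 0.5]
width: 0.004
t 2.95 at [0.5245 0.2958 0.227 ] target [0.5265 0.2961 0.105 ] tool shift [0.0027 0.002  0.122 ] roll 0.006239593237493568 w 0.004402903522771361 F [-1.0268 -1.0891  0.5255]
tool polar: angle 0.011823737674729362 r along leg 0.14027484475297755 behind 0.03614340829849181
```

View pics/wrist1.png

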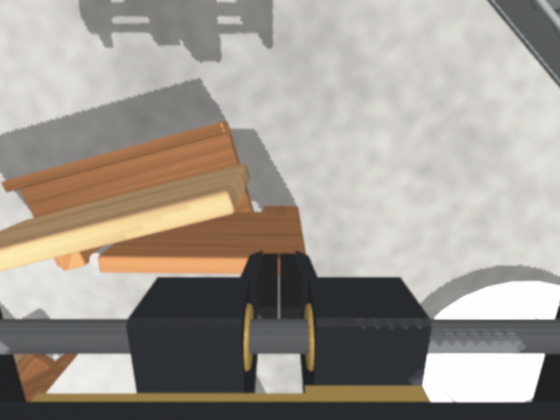

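View pics/top1.png

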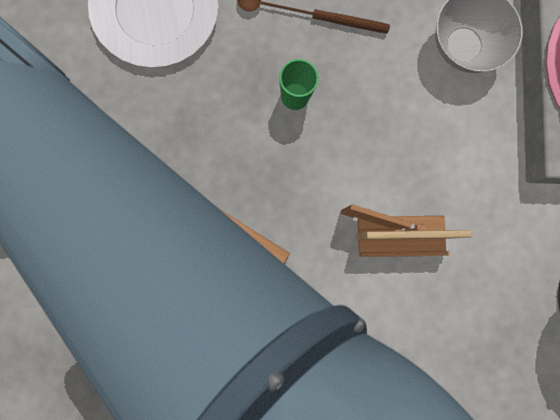

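In the wrist view the leg's top edge is at about row 265 and its end at about col 303. The closed fingertips are at about (278,258). I'll check by calculation where the tip would come down relative to the leg.

Run:
```python
from h import *
from station import imaging,ctrl
c=imaging.capture('wrist');p=np.array(ctrl.sense()['ee_pos']);print(p)
for z in (.227,.148,.105):print(z,proj(c,[p[0],p[1],z]))
A=ray(c,303,257,.148);B=ray(c,100,257,.148);A2=ray(c,303,272,.148)
print(A,B,A2)
R=np.array(ctrl.sense()['tool_rot'])
for P in(A,B,A2):print(R.T@(P-p))
```

```text
[0.5198 0.295  0.2269]
0.227 (np.float64(278.79193404816226), np.float64(269.9043828627808))
0.148 (np.float64(280.02317115258376), np.float64(218.88968977890167))
0.105 (np.float64(280.41114665228804), np.float64(202.8144342733642))
[0.5523 0.286  0.148 ] [0.4466 0.1801 0.148 ] [0.561  0.2776 0.148 ]
[0.0177 0.0299 0.0785]
[-0.1319  0.0306  0.0802]
[0.018  0.042  0.0784]
```

The wrist view agrees: the leg's rear face is 30 mm ahead along tool +y, its end is at +18 mm in x, and the board end is about 28 mm away in -x. It's safe to go down.

```bash
python3 -m jog '[[[0.003,0,0.03],0,0],[[0,0,0.03],0,0],[[0,0,0.03],0,0],[[0,0,0.03],0,0],[[0,0,0],0,0]]'; python3 tgt.py .264 .142 .035 .105
python3 - <<'E'
from h import *
from station import imaging
for n in ('side','wrist'):
    cv2.imwrite(f'pics/{n}2.png',imaging.capture(n)['img'][:,:,::-1])
E
```

```text
time_s: 3.52
ee_pos: [0.5192, 0.2954, 0.1061]
tool_rot: [[0.71, 0.705, -0.01], [0.705, -0.71, -0.001], [-0.008, -0.006, -1.0]]
force: [-0.4, -1.3, -0.1]
width: 0.004
t 3.5167 at [0.5192 0.2954 0.1061] target [0.5265 0.2961 0.105 ] tool shift [0.0057 0.0047 0.001 ] roll 0.009898148753216152 w 0.004191082809763474 F [-0.3763 -1.2986 -0.0815]
tool polar: angle -0.018770290582880458 r along leg 0.13628467425787996 behind 0.03959834120801045
```

View pics/wrist2.png

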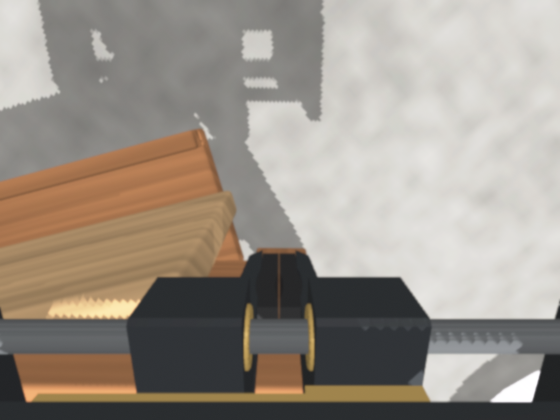

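View pics/side2.png

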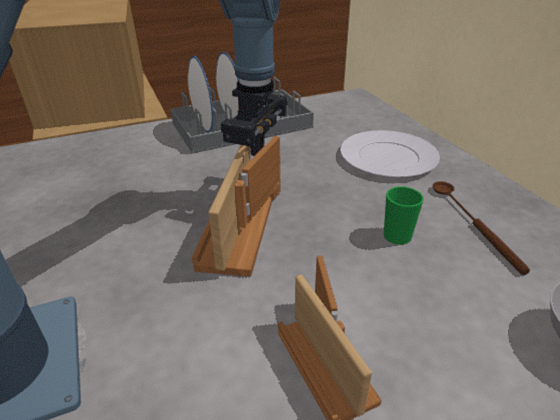

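```bash
python3 -m jog '[[[0.005,0.01,0],0.01,0],[[0,0.008,0],0,0],[[0.001,0.011,0],0.08,0],[[0.001,0.011,0],0.08,0],[[0.001,0.011,0],0.08,0],[[0.001,0.011,0],0.08,0]]'; python3 tgt.py .584 .142 .017 .105
python3 - <<'E'
from h import *
from station import imaging
for n in ('side','wrist'):
    cv2.imwrite(f'pics/{n}3.png',imaging.capture(n)['img'][:,:,::-1])
E
```

```text
time_s: 4.12
ee_pos: [0.5754, 0.2584, 0.1232]
tool_rot: [[0.904, 0.427, 0.009], [0.427, -0.904, 0.013], [0.014, -0.008, -1.0]]
force: [-0.0, 0.5, -1.5]
width: 0.002
t 4.1167 at [0.5754 0.2584 0.1232] target [0.5695 0.2493 0.105 ] tool shift [-0.0095  0.0058  0.018 ] roll -0.01057450104832669 w 0.0018935588705993297 F [-0.0029  0.5009 -1.5308]
tool polar: angle 0.43585220717474815 r along leg 0.15126093125877535 behind 0.022574367592704724
```

View pics/side3.png

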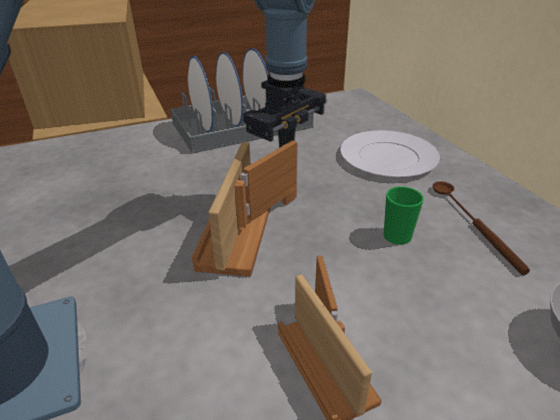

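View pics/wrist3.png

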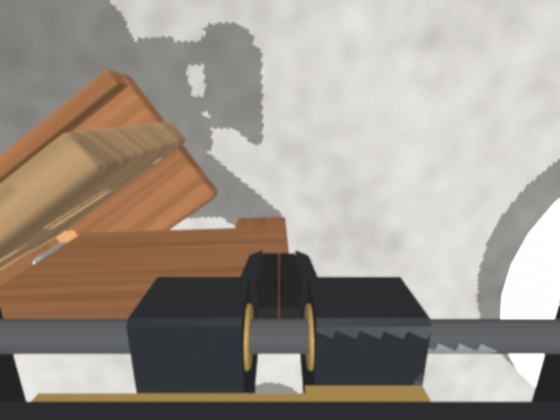

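The leg is swinging and the stand hasn't moved: its foot corner is still at about (195,267) in the side view. The tool drifted up 17 mm and outward 9 mm, so I'll correct that as I continue.

```bash
python3 -m jog '[[[-0.006,0.004,0.009],0,0],[[-0.003,0.004,0.009],0,0],[[0,0.01,0.002],0.07,0],[[0,0.01,0.002],0.07,0],[[0,0.01,0.002],0.07,0]]'; python3 tgt.py .79 .142 .017 .105
```

```text
time_s: 4.63
ee_pos: [0.5822, 0.2214, 0.0994]
tool_rot: [[0.971, 0.239, 0.014], [0.239, -0.971, 0.018], [0.018, -0.014, -1.0]]
force: [0.1, 1.0, 0.6]
width: 0.003
t 4.6333 at [0.5822 0.2214 0.0994] target [0.5828 0.2231 0.105 ] tool shift [ 0.001  -0.0015 -0.0056] roll -0.005062109211327381 w 0.0026146512938169633 F [0.0894 1.0394 0.5579]
tool polar: angle 0.6802359183869378 r along leg 0.14106418763734527 behind 0.015546265809751958
```

```bash
python3 -m jog '[[[0.001,0.01,-0.003],0.07,0],[[0.001,0.01,0],0.07,0],[[0.001,0.01,0],0.07,0],[[0.001,0.01,0],0.07,0]]'; python3 tgt.py 1.07 .142 .017 .105
```

```text
time_s: 4.97
ee_pos: [0.5887, 0.1825, 0.0988]
tool_rot: [[0.999, -0.041, 0.011], [-0.041, -0.999, 0.021], [0.01, -0.021, -1.0]]
force: [0.6, 0.5, 1.2]
width: 0.006
t 4.9667 at [0.5887 0.1825 0.0988] target [0.5917 0.1842 0.105 ] tool shift [ 0.003  -0.002  -0.0061] roll -0.007505045120816192 w 0.005603295107902315 F [0.5606 0.4633 1.2458]
tool polar: angle 0.9611369244131563 r along leg 0.13907126587760463 behind 0.015199818430001491
```

```bash
python3 -m jog '[[[0.003,0.009,-0.003],0.07,0],[[0.002,0.01,-0.002],0.07,0],[[0.001,0.01,0],0.07,0],[[0.001,0.008,0],0.06,0]]'; python3 tgt.py 1.34 .142 .017 .105;  python3 - <<'E'
from h import *
from station import imaging
for n in ('side','wrist','top'):
    cv2.imwrite(f'pics/{n}4.png',imaging.capture(n)['img'][:,:,::-1])
E
```

```text
time_s: 5.3
ee_pos: [0.5876, 0.1444, 0.1004]
tool_rot: [[0.951, -0.31, 0.008], [-0.31, -0.951, 0.022], [0.0, -0.023, -1.0]]
force: [0.6, 1.5, 0.6]
width: 0.005
t 5.3 at [0.5876 0.1444 0.1004] target [0.5898 0.1457 0.105 ] tool shift [ 0.0017 -0.0021 -0.0045] roll -0.011120550608529067 w 0.005109857169714784 F [0.5713 1.5095 0.6456]
tool polar: angle 1.2329958653442545 r along leg 0.14027984607113514 behind 0.0150680767324409
```

View pics/side4.png

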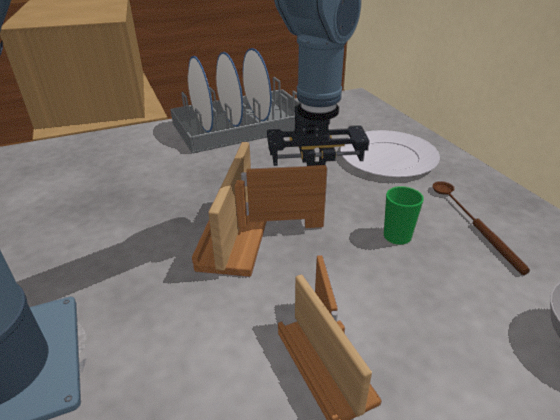

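View pics/wrist4.png

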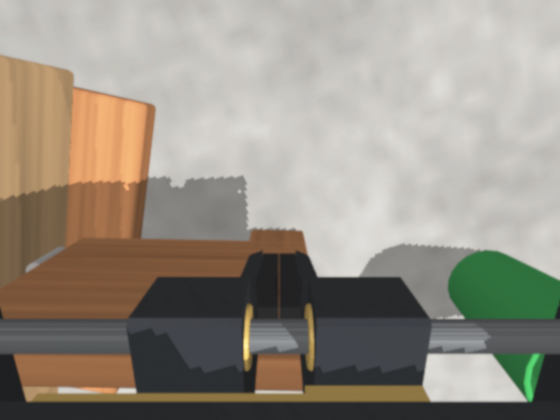

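The leg is at about 1.33 rad and the stand is still in place. I'll take the last part in small steps and watch the force.

```bash
python3 -m jog '[[[0.002,0.008,-0.003],0.06,0],[[0.001,0.007,0],0.05,0],[[0.001,0.005,0],0.03,0],[[0,0,0],0,0]]'; python3 tgt.py 1.5 .142 .017 .105; python3 -m jog '[[[0,0.004,0],0.03,0],[[0,0,0],0,0]]';python3 tgt.py 1.5 .142 .017 .105;  python3 -m jog '[[[0,0.004,0],0.03,0],[[0,0,0],0,0]]';python3 tgt.py 1.57 .142 .017 .105
```

```text
time_s: 5.78
ee_pos: [0.5828, 0.128, 0.102]
tool_rot: [[0.904, -0.427, 0.006], [-0.427, -0.904, 0.024], [-0.005, -0.025, -1.0]]
force: [-0.6, -0.6, -0.5]
width: 0.007
t 5.7833 at [0.5828 0.128  0.102 ] target [0.5838 0.1237 0.105 ] tool shift [ 0.0028  0.0034 -0.0031] roll 0.022790029589787708 w 0.006890227353603324 F [-0.5909 -0.5953 -0.5159]
tool polar: angle 1.3544646169032395 r along leg 0.13912963123159047 behind 0.020392462397357793
time_s: 5.95
ee_pos: [0.5807, 0.1254, 0.1017]
tool_rot: [[0.892, -0.452, 0.006], [-0.452, -0.892, 0.025], [-0.006, -0.025, -1.0]]
force: [-0.3, -0.6, 0.3]
width: 0.0
t 5.95 at [0.5807 0.1254 0.1017] target [0.5838 0.1237 0.105 ] tool shift [ 0.0035  0.0001 -0.0033] roll -0.004574418149496884 w 0.0004911505396632317 F [-0.292  -0.6319  0.3276]
tool polar: angle 1.3766893629415424 r along leg 0.1384708666200409 behind 0.01716200477912267
time_s: 6.12
ee_pos: [0.5787, 0.1223, 0.1014]
tool_rot: [[0.878, -0.478, 0.006], [-0.478, -0.878, 0.025], [-0.007, -0.025, -1.0]]
force: [0.7, -1.0, 0.7]
width: 0.005
t 6.1167 at [0.5787 0.1223 0.1014] target [0.5801 0.1144 0.105 ] tool shift [ 0.005   0.0062 -0.0037] roll 0.03510575779955594 w 0.004624636937633226 F [ 0.694  -0.9815  0.6749]
tool polar: angle 1.4029019787642865 r along leg 0.13675646333112632 behind 0.02306682379754551
```

```bash
python3 -m jog '[[[0.003,0.004,0],0.03,0],[[0,0,0],0,0]]'; python3 -m jog '[[[0.001,0.003,0],0.015,0],[[0,0,0],0,0]]';python3 tgt.py 1.57 .142 .017 .105;  python3 - <<'E'
from h import *
from station import imaging
for n in ('side','wrist'):
    cv2.imwrite(f'pics/{n}5.png',imaging.capture(n)['img'][:,:,::-1])
E
```

```text
time_s: 6.28
ee_pos: [0.5791, 0.1174, 0.1012]
tool_rot: [[0.863, -0.506, 0.005], [-0.506, -0.862, 0.026], [-0.009, -0.025, -1.0]]
force: [-0.0, -0.7, -0.4]
width: 0.003
time_s: 6.45
ee_pos: [0.5784, 0.1149, 0.1012]
tool_rot: [[0.854, -0.52, 0.005], [-0.52, -0.854, 0.027], [-0.009, -0.026, -1.0]]
force: [-0.1, 0.2, 0.5]
width: 0.007
t 6.45 at [0.5784 0.1149 0.1012] target [0.5801 0.1144 0.105 ] tool shift [ 0.0017 -0.0006 -0.0038] roll -0.012624316959817583 w 0.006598067270859919 F [-0.1155  0.2493  0.493 ]
tool polar: angle 1.452528281510893 r along leg 0.1402767520911491 behind 0.01655477104532929
```

View pics/side5.png

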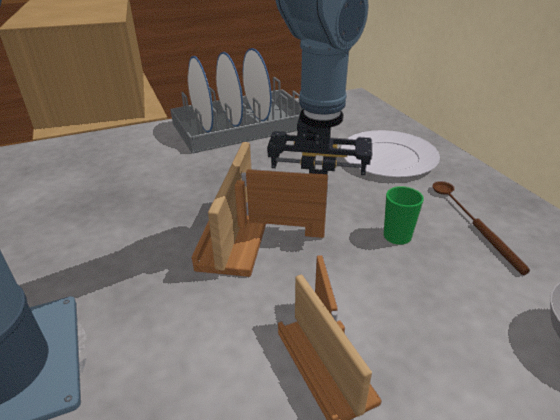

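View pics/wrist5.png

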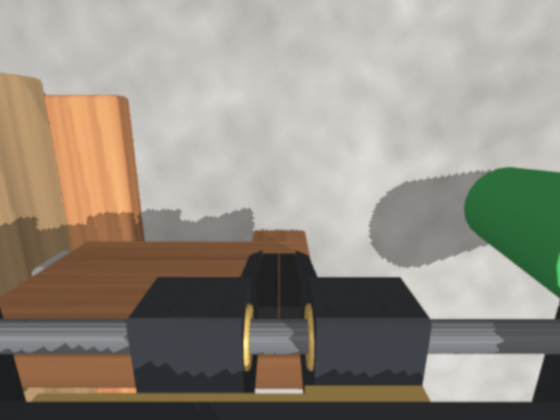

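```bash
python3 -m jog '[[[0,0.003,0],0.01,0],[[0,0,0],0,0]]'; python3 -m jog '[[[0,0.002,0],0,0],[[0,0,0],0,0]]';python3 tgt.py 1.57 .142 .017 .105
```

```text
time_s: 6.72
ee_pos: [0.5775, 0.1129, 0.1013]
tool_rot: [[0.85, -0.527, 0.007], [-0.527, -0.849, 0.028], [-0.009, -0.027, -1.0]]
force: [-0.6, 0.2, -0.4]
width: 0.007
time_s: 6.88
ee_pos: [0.5768, 0.1118, 0.1014]
tool_rot: [[0.85, -0.527, 0.008], [-0.527, -0.849, 0.029], [-0.008, -0.029, -1.0]]
force: [0.7, -0.2, -0.2]
width: -0.001
t 6.8833 at [0.5768 0.1118 0.1014] target [0.5801 0.1144 0.105 ] tool shift [ 0.0014 -0.004  -0.0035] roll -0.021133354631204804 w -0.0010375007965211214 F [ 0.6614 -0.2444 -0.1669]
tool polar: angle 1.4766675295639955 r along leg 0.14047236456867834 behind 0.01314883461744144
```

```bash
python3 -m jog '[[[0,0.002,0],0,0],[[0,0,0],0,0]]'; python3 -m jog '[[[0,0.002,0],0,0],[[0,0,0],0,0]]';python3 tgt.py 1.57 .142 .017 .105
python3 - <<'E'
from h import *
from station import imaging
c=imaging.capture('top');cv2.imwrite('pics/top6.png',c['img'][:,:,::-1])
E
```

```text
time_s: 7.05
ee_pos: [0.5761, 0.1105, 0.1015]
tool_rot: [[0.85, -0.527, 0.009], [-0.527, -0.85, 0.029], [-0.008, -0.03, -1.0]]
force: [0.7, 0.4, -0.2]
width: 0.008
time_s: 7.22
ee_pos: [0.5754, 0.109, 0.1016]
tool_rot: [[0.85, -0.527, 0.01], [-0.527, -0.85, 0.03], [-0.007, -0.031, -0.999]]
force: [0.6, 0.4, -0.2]
width: 0.004
t 7.2167 at [0.5754 0.109  0.1016] target [0.5801 0.1144 0.105 ] tool shift [ 0.0011 -0.0071 -0.0032] roll -0.020673366794770276 w 0.0035047448050918224 F [ 0.6455  0.4364 -0.2403]
tool polar: angle 1.499043757455616 r along leg 0.14070385749648773 behind 0.010000606321046825
```

View pics/top6.png

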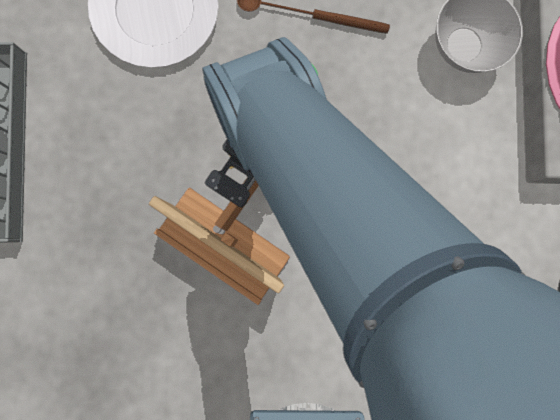

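The top view shows the board from (154,202) to (281,287) and the open part of the leg from (222,230) to about (255,187). I'll check whether the board has shifted.

Run:
```python
from h import *
from station import imaging
c=imaging.capture('top')
ct,k=board(c);r=cv2.minAreaRect(ct);print(r)
bp=np.array([ray(c,u,v,.15) for u,v in cv2.boxPoints(r)]);print(cv2.minAreaRect(np.float32(bp[:,:2])))
x,y=110,130
cv2.imwrite('pics/crop6.png',cv2.resize(c['img'][y:y+150,x:x+200],None,fx=4,fy=4,interpolation=cv2.INTER_CUBIC)[:,:,::-1])
```

```text
((179.1882781982422, 218.45144653320312), (67.98695373535156, 11.03073501586914), 34.6241569519043)
((0.4627571702003479, 0.22922728955745697), (0.11160562932491302, 0.017862485721707344), 56.79472732543945)
```

View pics/crop6.png

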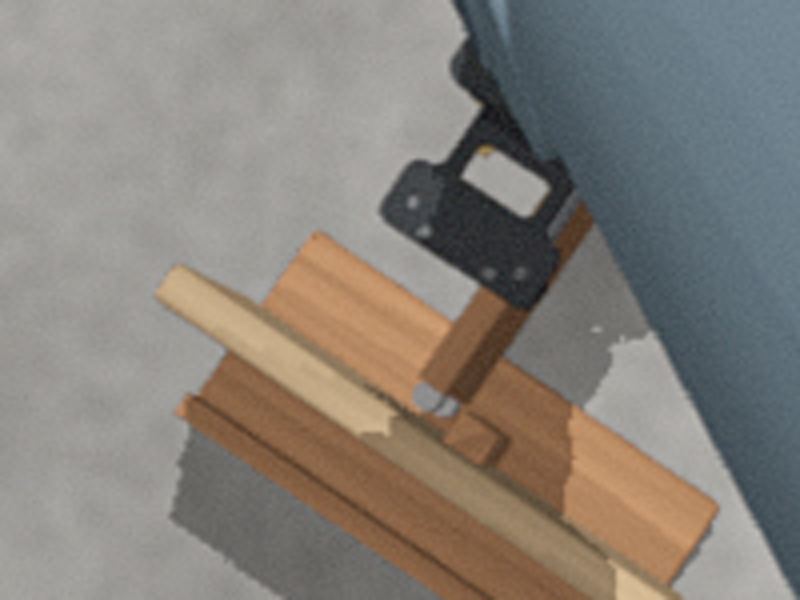

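The board has turned about 2.5° clockwise, and its end has moved only about 3 mm. That means the leg is at its stop and the stand is starting to turn with it. I'll back off without dragging, then lift.

```bash
python3 -m jog '[[[0,-0.015,0],0,0],[[0,-0.02,0],0,0],[[0,0,-0.035],0,0],[[0,0,-0.04],0,0],[[0,0,-0.04],0,0],[[0.03,-0.03,0],0,0],[[0.03,-0.03,0],0,0],[[0.03,-0.03,0],0,0],[[0.03,-0.03,0],0,0],[[0.03,-0.03,0],0,0],[[0.03,-0.03,0],0,0],[[0,0,0],0,0]]'
python3 - <<'E'
from h import *
from station import imaging
for n in ('top','side'):
  c=imaging.capture(n);cv2.imwrite(f'pics/{n}7.png',c['img'][:,:,::-1])
E
```

```text
time_s: 8.32
ee_pos: [0.8322, 0.1818, 0.2169]
tool_rot: [[0.847, -0.532, -0.011], [-0.532, -0.847, 0.01], [-0.015, -0.003, -1.0]]
force: [-0.3, 0.2, -1.6]
width: 0.003
```

View pics/top7.png

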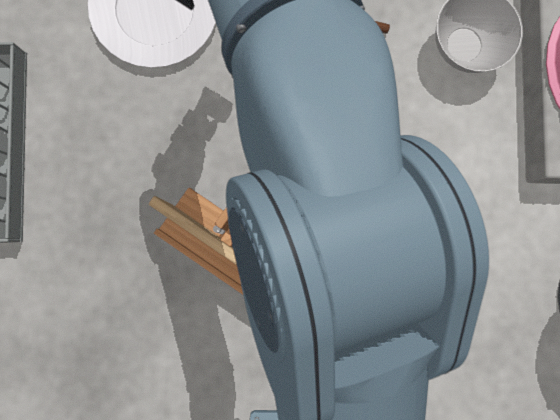

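```bash
python3 -m jog '[[[0.024,0.032,-0.003],0.05,0],[[0.024,0.032,-0.003],0.05,0],[[0.024,0.032,-0.003],0.05,0],[[0.025,0.03,-0.003],0.05,0],[[0.025,0.03,-0.003],0.05,0],[[0.025,0.03,-0.003],0.05,0],[[0.025,0.03,-0.003],0.05,0],[[0.025,0.03,-0.003],0.05,0],[[0.025,0.03,0],0.05,0],[[0.025,0.03,0],0.05,0],[[0.025,0.03,0],0.05,0],[[0.025,0.03,0],0.05,0]]'; python3 -m jog '[[[0.025,0.03,0],0.05,0],[[0.025,0.03,0],0.05,0],[[0.025,0.03,0],0.05,0],[[0.025,0.03,0],0.05,0],[[0,0,0],0,0]]'
python3 - <<'E'
from h import *
from station import imaging
for n in ('top','side'):
  c=imaging.capture(n);cv2.imwrite(f'pics/{n}8.png',c['img'][:,:,::-1])
E
```

```text
time_s: 9.42
ee_pos: [0.7302, -0.2839, 0.2512]
tool_rot: [[0.39, -0.92, -0.03], [-0.921, -0.39, 0.012], [-0.022, 0.023, -0.999]]
force: [0.3, -0.7, 0.1]
width: 0.004
time_s: 9.83
ee_pos: [0.6258, -0.4303, 0.2596]
tool_rot: [[0.17, -0.985, -0.038], [-0.985, -0.171, 0.004], [-0.011, 0.037, -0.999]]
force: [-0.7, -2.1, 0.2]
width: 0.005
```

View pics/top8.png

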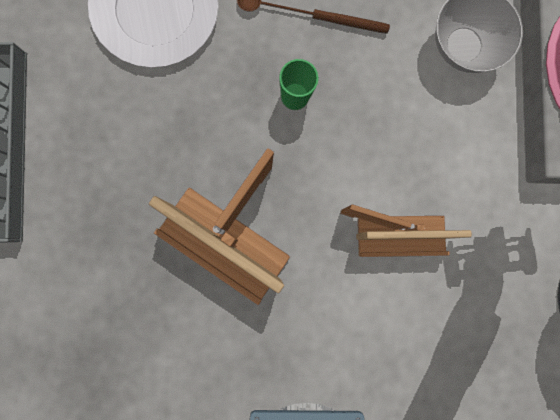

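View pics/side8.png

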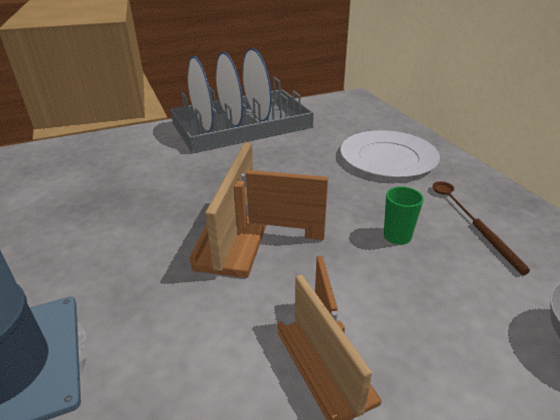

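The top view is clear now. The leg runs from the hinge at about (218,230) to its end at about (269,153), and the board from (153,202) to (281,287). The smaller stand looks unchanged. I'll measure the leg angle.

Run:
```python
from h import *
from station import imaging,ctrl
c=imaging.capture('top')
ct,k=board(c);r=cv2.minAreaRect(ct)
bp=np.array([ray(c,u,v,.15) for u,v in cv2.boxPoints(r)]);q=cv2.minAreaRect(np.float32(bp[:,:2]));print(r,q)
th=np.radians(q[2] if q[1][0]>q[1][1] else q[2]+90);ey=np.array([np.cos(th),np.sin(th)]);ex=np.array([ey[1],-ey[0]])
ctr=np.array(q[0]);print('moved mm',1000*(ctr-[.42348,.16981]))
H=ctr+.021*ex+.015*ey
for p in [(269,153.5),(268,152),(270,154)]:
    d=ray(c,*p,.148)[:2]-H;print(np.linalg.norm(d),np.arctan2(d@ex,d@ey))
a=cv2.imread('pics/top0.png').astype(int);b=cv2.imread('pics/top8.png').astype(int)
print('small stand diff',np.abs(a-b)[195:262,335:440].mean(), np.abs(a-b)[300:350,20:120].mean())
cv2.imwrite('pics/crop8.png',cv2.resize(c['img'][130:280,130:330],None,fx=4,fy=4)[:,:,::-1])
```

```text
((216.05133056640625, 243.69927978515625), (157.74879455566406, 10.14031982421875), 34.548362731933594) ((0.423144668340683, 0.16832679510116577), (0.25754719972610474, 0.016421517357230186), 56.84116744995117)
moved mm [-0.3353 -1.4832]
0.15153371955284417 1.5822083440693089
0.15267162125502984 1.5637156137571906
0.15182002000291173 1.5943776783200898
small stand diff 2.8026060175313905 2.474266666666667
```

View pics/crop8.png

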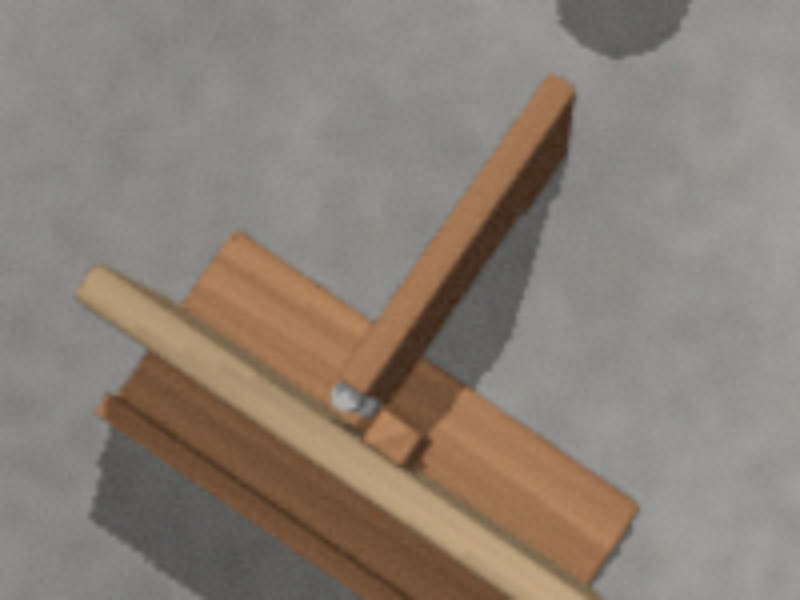

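The crop shows the leg square to the board, with its top end at (562,85). It measures about 1.57 rad, and the stand has moved about 1.5 mm and turned 2.5°. The arm is clear, so I'll hand it in.

```bash
python3 -m jog '[[[0,0,0],0,0],[[0,0,0],0,0]]'; python3 -c "
from station import order
print(order.job_done())"
```

```text
time_s: 10.15
ee_pos: [0.6344, -0.4155, 0.2601]
tool_rot: [[0.189, -0.981, -0.032], [-0.982, -0.189, 0.014], [-0.02, 0.029, -0.999]]
force: [0.1, 0.1, -0.1]
width: 0.004
the job is handed in; nothing more can be done
None
```

The larger stand's leg is open against its stop, and I handed the job in at about 10.2 s. I brought the closed fingers down behind the leg's overhanging end, swept it round its hinge, then backed off, lifted and moved the arm clear.

The last checks, from the top camera after the arm had moved away:
- **Leg:** it measured 1.56–1.59 rad, which is at the stop within measuring error; at least 1.39 was needed.
- **Larger stand:** it is upright. Its centre moved about 1.5 mm, and it turned about 2.5° clockwise when I pushed slightly past the stop.
- **Smaller stand:** the before and after pictures of it differ by no more than image noise.
- **Robot:** the arm was well clear and touching nothing, with the force reading near zero.

**Disagreements:**
- The force reading never showed the leg reaching its stop; I only saw that from the stand's small turn in the picture.
- During the first part of the sweep the tool drifted up 17 mm and outward 9 mm, which I corrected on the way.
- The leg measured about 152 mm from hinge to end instead of 160 mm, which I put down to picking the end by eye.

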